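Load the light gauge and hold its sprung shutter half closed

TASK

Pick the white reference ball off the black ferrite ring and lower it gently into the deep round pot of the light gauge, letting go only when it is at the pot's floor. Then push the gauge's sprung shutter by its upright black grip to half travel, so that its front edge lies across the middle of the pot's mouth, and finish with the gripper still holding it there against the spring. Leave the solder reel, the roll of black tape and the white fixture block where they are.

Things in the scene. Friction and masses are not known exactly. Their poses are not given: they have to be found in the camera images.
- gauge: Fixed light gauge: dark steel base 128 mm wide, y -175 to +64 mm, grey round pot, steel shutter between two rails along its y (at x +-59 mm, tops 76 mm high). Origin: pot axis at bench height, z up. Shutter parked on the -y side, closes toward +y. A dark ridge on each rail at y = 0 marks half travel of the shutter's front edge. Yaw varies.
- shutter (a joint): Travel of the shutter in m along the gauge's +y axis: 0 = parked, pot fully open; 0.100 = pot fully covered; half travel = 0.050. The spring always pushes it back to 0: 2 N at 0, about 7 N at half, 12 N at 0.100.
- shutter_grip (a point): On the shutter's upright black grip, in its middle, 6 mm below its top. The grip is a plate 12 mm thick along the slide (gauge y), 40 mm wide across it; top 111 mm, foot 75 mm above the bench. At rest it stands at y = -130 mm in the gauge's frame; it moves with the shutter.
- shutter_edge (a point): Middle of the shutter's front edge, on its upper face (71 mm above the bench); at rest at y = -50 mm in the gauge's frame, at half travel at y = 0.
- pot_mouth (a point): Centre of the pot's round mouth, at rim height, 66 mm above the bench. Pot: inner diameter 100 mm, outer 110 mm, floor 8 mm above the bench (58 mm deep).
- ball_center (a point): Centre of the white plastic reference ball, 38 mm in diameter, about 0.06 kg, that sits on the hole of the ferrite ring, its centre about 30 mm above the bench. Resting on the pot's floor its centre is 27 mm above the bench.
- solder_spool: Reel of solder with blue flanges, 52 mm in diameter, 44 mm high, standing at the back right of the ball; not to be moved (up to 30 mm is forgiven). Origin at the centre of its underside.
- tape_black: Roll of black tape lying flat, 55 mm in diameter, 19 mm high; not to be moved (up to 30 mm is forgiven). Origin at the centre of its underside.
- fixture_block: White block with holes, 40x60x32 mm; not to be moved (up to 30 mm is forgiven). Origin at the centre of its underside.
- ball: The white reference ball itself. Its origin is a point on its surface that turns as it rolls: use ball_center for its position.
- ferrite_ring: Black ferrite ring fixed flat on the bench, 34 mm in diameter and 13 mm high; the ball sits in its hole. Origin at the centre of its underside.
Not all that is in view belongs to the job. What is shaped like the ball but brown or pink is not meant.

How it is judged (in metres and radians):
On the way, in this order (a step that is already met when the one before it is completed fails the run):
1. the ball lies on the floor of the pot, let go, with the shutter still parked (horizontal distance between ball_center and pot_mouth below 0.038 m and height (world z) of ball_center below 0.033 m and contact force between the fingers and ball below 0.1 N and value of joint shutter below 0.01 m), for 0.2 s.
2. the shutter is held at half travel (value of joint shutter between 0.042 and 0.058 m and contact force between the fingers and gauge above 2 N), for 0.3 s.
At the end, for the whole second after the job is handed in: The ball lies on the pot's floor (centre within 38 mm of the pot's axis and below 33 mm) and the gripper's fingers hold the shutter still (contact force over 2 N) at half travel, 50 mm +- 8 mm, when the program ends and for the second after (all of step 2 and velocity of joint shutter between -0.01 and 0.01 m/s and horizontal distance between ball_center and pot_mouth below 0.038 m and height (world z) of ball_center below 0.033 m); the arm keeps its last pose, push and grip.
It fails at once if the ball is knocked or pressed hard against the gauge (over 15 N) (contact force between ball and gauge above 15 N).
It fails at once if the ball is let go over the pot with more than 15 mm left to fall (horizontal distance between ball_center and pot_mouth below 0.05 m and height (world z) of ball_center above 0.042 m and contact force between the fingers and ball below 0.05 N).
It fails at once if the solder reel, the black tape or the fixture block is moved more than 30 mm (distance of any of solder_spool, tape_black, fixture_block from where it was at the start of the episode above 0.03 m).
It also fails if it takes over 54 s, if anything falls off the work surface, if the arm or the gripper's body presses on something with over 40 N, if the wrist force passes 120 N, or if a joint passes its speed limit or range.

ROBOT

A 7-joint arm with a two-finger parallel gripper is mounted at the origin on a cart in front of the work surface, level with it; the furniture and walls round the work are solid. World frame = base frame: x ahead of the robot, y to its left, z up, the work surface at z = 0. Lengths are in mm, angles in rad, forces in N, time in s.
With the tool pointing down it reaches from about 400 to 875 mm from the base axis. Payload 4.4 kg.
Tool frame: the origin (TCP) lies midway between the tips of the shut fingers; the grasp point (between the pads) lies 19 mm behind it; z points along the fingers, y is the line along which they close (so a half turn about z gives the same grasp; the last joint's range is limited). The gripper opens to 85 mm and grips with 20 to 120 N. Pads are 22 mm wide; open, the fingers measure 114 mm over their backs; the gripper's body (76 mm by 85 mm) begins 54 mm behind the grasp point. The pads swing forward as they close: fully open they stand 13 mm farther back than shut.
Start: joints at [1.092, 0.628, 0.038, 1.517, -0.027, 0.996, -0.02], TCP at [260.792, -595.403, 231.313] pointing down, gripper open.
Joint ranges: [-3.06, 3.06], [-0.37, 2.12], [-1.25, 1.32], [0.18, 2.47], [-1.1, 4.24], [0.23, 1.98], [-2.94, 2.94]. Speed limits (rad/s): [2.57, 2.57, 3.14, 3.14, 3.14, 3.14, 3.14].

INTERFACE

Orientations are given as [roll, pitch, yaw] about the fixed x, y, z axes, in that order (R = Rz(yaw) Ry(pitch) Rx(roll)).
In Python, from cell import ctrl, get_image, get_calibration gives the robot as it stands.
- The arm moves only by the shell command python3 -m creep 'ROWS'. ROWS is JSON, a list of rows, each an object of numbers: "dx", "dy", "dz": the shift along the world's x, y, z normalised to -1 to 1, where 1 is 0.4 m; "rx", "ry", "rz": the turn, a rotation vector about the world's x, y, z normalised to -1 to 1, where 1 is 2 pi rad; "grip": the closure, from -1 (fully open) to 1 (shut). A call has exactly 5 rows; each row is the pose to reach, as a shift and turn from the pose commanded when the call began, turning the shorter way round; what a row does not reach only later rows make up. A row lasts 1/8 s, in which the tool goes at most 62.5 mm and 10.7 degrees, less where a joint would pass 70% of its speed; a pose out of reach is approached as far as the arm can. A call with a number of a shift or a turn outside -1 to 1 is refused whole. A call with a gripper value outside its range is refused whole. The fingers move at their own pace and stop on an object; the grip force is fixed at half the most. Time passes only in rows, so rows that repeat a pose let the fingers close, or fill a call up. It gives the time, the measured TCP pose, the force, the opening and the grip force at its end, in the units of the state.
- ctrl.read_state(): the state, without advancing time (a new reading comes with each control period).
- get_image(name): name is "scene" or "top" or "wrist"; returns the picture (400x640x3 uint8, red, green, blue); there is no depth.
- get_calibration(name): a dict with "mtx" (3x3 intrinsics, pixels), "world_from_camera" (4x4, takes a point from camera to world coordinates). Camera axes: x right, y down, z forward; pixel columns grow to the right and rows downward; lengths in mm; the calibration is good to about 2 mm. A picture is of the moment at which its call begins: read the wrist's pose just before it. get_calibration takes no time and is no camera call; for the wrist camera it gives the pose at the moment of the call.
- ctrl.finish_job(): hands the job in; it is judged then, once.
The state is a dict: "clock": time; "qpos": joint angles; "qd": joint speeds; "tau": joint torques, N m; "eef_pos": TCP position; "tool_rot": TCP orientation; "force": force on the tool from outside, world axes, zero at the start; "torque": the same for the moment, N m; "width": finger opening in mm; "gripper_force": force on a finger pad.
Only numpy, scipy, OpenCV 4.12 (cv2) and the standard library are available. Lean on these libraries where they do the work, as an engineer would, in place of code of your own. Each camera call takes 0.05 s, during which the arm holds its last target. There are 200 camera calls.

## Working session

There is one attempt and no reset: what is moved stays moved. The work goes in short steps, Python scripts to look and compute and a shell command to move; the robot and the scene stay as the last step left them, time stands still between calls to the robot, and variables do not carry over. Pictures are saved under pics/ and viewed, at most 10 in all, crops included, and the job is handed in when it is done.

```bash
ls; mkdir -p pics; cat > h.py <<'E'
import numpy as np, cv2
from cell import ctrl, get_image, get_calibration
def ray(cal,u,v):
    K=np.array(cal["mtx"]);T=np.array(cal["world_from_camera"])
    d=T[:3,:3]@np.linalg.solve(K,[u,v,1.]);return T[:3,3],d
def onz(cal,u,v,z):
    o,d=ray(cal,u,v);return o+d*(z-o[2])/d[2]
def proj(cal,p):
    K=np.array(cal["mtx"]);T=np.linalg.inv(np.array(cal["world_from_camera"]))
    c=K@(T[:3,:3]@np.array(p,float)+T[:3,3]);return c[:2]/c[2]
def save(n,im):cv2.imwrite(f"pics/{n}.png",im[:,:,::-1])
E
python3 - <<'E'
from h import *
for n in("top","scene"):
    im=get_image(n);save(n,im);c=get_calibration(n);print(n,np.round(c["mtx"],1).tolist(),np.round(c["world_from_camera"],3).tolist())
s=ctrl.read_state();print(s["clock"],s["eef_pos"],s["tool_rot"],s["width"])
E
```

```text
pics
top [[368.6, 0.0, 324.2], [0.0, 368.6, 203.2], [0.0, 0.0, 1.0]] [[-0.011, -0.986, 0.167, 347.855], [-1.0, 0.009, -0.011, -101.577], [0.009, -0.168, -0.986, 916.167], [0.0, 0.0, 0.0, 1.0]]
scene [[407.1, 0.0, 316.5], [0.0, 407.1, 197.5], [0.0, 0.0, 1.0]] [[-0.741, -0.414, 0.529, 14.967], [-0.671, 0.441, -0.596, 483.196], [0.013, -0.796, -0.605, 663.455], [0.0, 0.0, 0.0, 1.0]]
0.1 [ 260.54927288 -594.89953091  230.48811822] [-3.13990194e+00  2.20387306e-05  4.12743997e-01] 85.16899757996605
```

View pics/top.png

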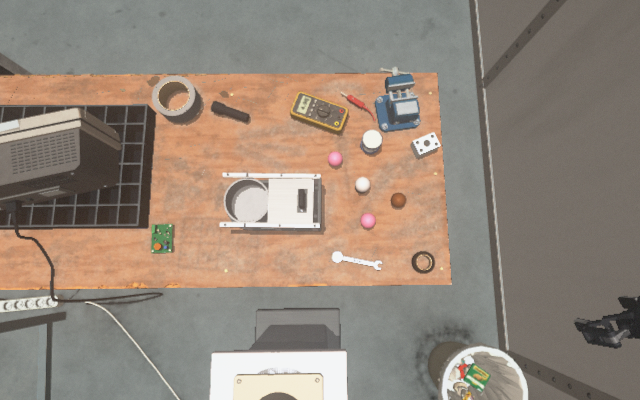

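View pics/scene.png

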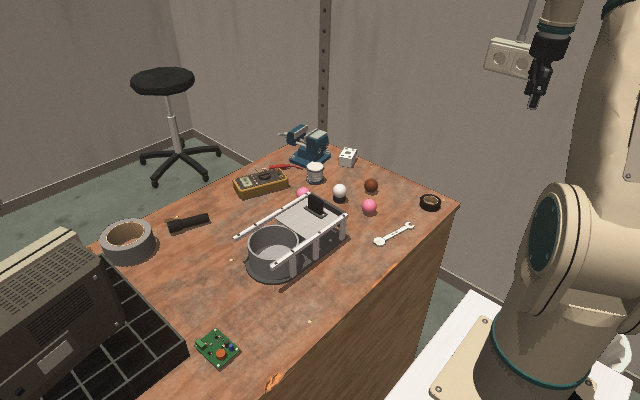

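Candidates in the top view: the white ball is at (362,185). Pink balls are at (335,159) and (368,221), a brown ball is at (398,200), and the white-topped solder reel is at (372,142). In the scene view the white ball is at (340,191). I choose the white ball. The gauge's pot is at about (247,200) and its black grip at (302,201). The shutter is on the right, which is world -y, so the gauge's yaw is near 0.

```bash
python3 - <<'E'
from h import *
ct,cs=get_calibration("top"),get_calibration("scene")
T=cv2.imread("pics/top.png");S=cv2.imread("pics/scene.png")
def blob(im,u,v,r,lo):
    h=cv2.cvtColor(im,cv2.COLOR_BGR2HSV);m=((h[:,:,1]<60)&(h[:,:,2]>lo)).astype(np.uint8)
    k=np.zeros_like(m);k[v-r:v+r,u-r:u+r]=1
    n,l,st,c=cv2.connectedComponentsWithStats(m*k);i=1+np.argmax(st[1:,4]);return c[i],st[i]
a,sa=blob(T,362,185,13,110);b,sb=blob(S,340,191,13,110);print(a,sa,b,sb)
o1,d1=ray(ct,*a);o2,d2=ray(cs,*b)
t=np.linalg.lstsq(np.c_[d1,-d2],o2-o1,rcond=None)[0]
print("ball",o1+d1*t[0],o2+d2*t[1],"top@30",onz(ct,*a,30),"scene@30",onz(cs,*b,30))
# rails: rows of bright pixels
h=cv2.cvtColor(T,cv2.COLOR_BGR2HSV);m=((h[:,:,1]<45)&(h[:,:,2]>170)).astype(np.uint8)
for lo,hi in((168,181),(219,231)):
    v,u=np.nonzero(m[lo:hi,215:325]);v=v+lo;u=u+215
    p=np.polyfit(u,v,1);e=[onz(ct,x,np.polyval(p,x),76) for x in(u.min(),u.max()+0)]
    print("rail",u.min(),u.max(),np.round(e,1).tolist(),"yaw",np.arctan2(-(e[1]-e[0])[0]*-1,(e[0]-e[1])[1]))
g=(h[:,:,2]<70)[180:222,290:312]; v,u=np.nonzero(g);print("grip",u.mean()+290,v.mean()+180,len(u),u.min()+290,u.max()+290,v.min()+180,v.max()+180,onz(ct,u.mean()+290,v.mean()+180,111))
z=np.hstack([cv2.resize(T[160:240,210:330],None,fx=4,fy=4,interpolation=cv2.INTER_CUBIC),cv2.resize(T[125:205,325:405],None,fx=4,fy=4,interpolation=cv2.INTER_CUBIC)])
z2=cv2.resize(S[175:285,230:390],None,fx=5,fy=5,interpolation=cv2.INTER_CUBIC)[:, :800]
cv2.imwrite("pics/crop1.png",z);cv2.imwrite("pics/crop2.png",z2)
E
```

```text
[361.97826087 184.15217391] [355 177  15  15 184] [339.22758621 190.02068966] [333 184  14  13 145]
ball [ 544.86833257 -204.70052884   31.37196359] [ 545.48782647 -204.307143     31.46405391] top@30 [ 545.17382136 -204.86043259   30.        ] scene@30 [ 546.71681603 -205.89979395   30.        ]
rail 222 320 [[559.4, 127.2, 76.0], [553.0, -101.7, 76.0]] yaw -0.027842964985079228
rail 219 319 [[447.3, 130.1, 76.0], [444.2, -98.4, 76.0]] yaw -0.013367534228741951<stdin>:18: RuntimeWarning: Mean of empty slice.
  ret = ret.dtype.type(ret / rcount)
Traceback (most recent call last):
ValueError: zero-size array to reduction operation minimum which has no identity
```

```bash
python3 - <<'E'
from h import *
ct=get_calibration("top")
T=cv2.imread("pics/top.png")
h=cv2.cvtColor(T,cv2.COLOR_BGR2HSV)
g=(h[:,:,2]<110)[183:220,292:311]; v,u=np.nonzero(g);print("grip",len(u))
if len(u):print(u.mean()+292,v.mean()+183,u.min()+292,u.max()+292,v.min()+183,v.max()+183,onz(ct,u.mean()+292,v.mean()+183,111))
f=lambda a:cv2.resize(a,None,fx=4,fy=4,interpolation=cv2.INTER_CUBIC)
cv2.imwrite("pics/crop1.png",np.hstack([f(T[160:240,210:330]),f(T[125:205,325:405])]))
E
```

```text
grip 110
301.57272727272726 198.64545454545456 299 305 189 208 [495.45125063 -60.3039023  111.        ]
```

View pics/crop1.png

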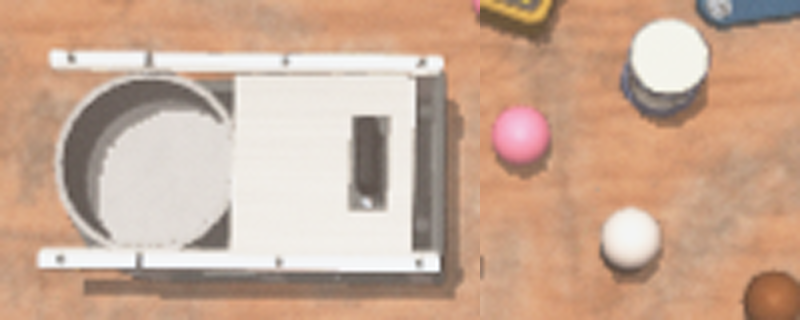

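The crop confirms the white ball at top-view pixel (362,184). The ridges are at (247.2,174.8) and (245,225.2), and the shutter's front edge runs from (269.2,179) to (267.8,222).

```bash
python3 - <<'E'
from h import *
c=get_calibration("top")
P=lambda u,v,z:np.round(onz(c,u,v,z),1)
a,b=P(247.2,174.8,78),P(245,225.2,78);print("ridges",a,b,(a+b)/2,np.linalg.norm(a-b),"yaw",np.arctan2((a-b)[1],(a-b)[0]))
e,f=P(269.0,179,71),P(267.6,222,71);print("edge",e,f,(e+f)/2,"yaw",np.arctan2((e-f)[1],(e-f)[0]))
T=cv2.imread("pics/top.png")
h=cv2.cvtColor(T,cv2.COLOR_BGR2HSV);print("pot outer L/T",P(224.3,200,66),P(247,179,66))
s=ctrl.read_state();print(s["force"],s["qpos"])
w=get_calibration("wrist");print(np.round(w["world_from_camera"],2).tolist(),np.round(w["mtx"]).tolist())
E
```

```text
ridges [559.2  68.1  78. ] [441.2  70.3  78. ] [500.2  69.2  78. ] 118.02050669269309 yaw -0.018641908013194264
edge [550.4  18.2  71. ] [448.9  20.   71. ] [499.65  19.1   71.  ] yaw -0.017732131418270843
pot outer L/T [502.2 122.5  66. ] [552.1  70.8  66. ]
[ 0.36980576 -0.2849868  -0.80054553] [ 1.09222779  0.62925897  0.03845743  1.5182358  -0.02700248  0.99630702
 -0.02001368]
[[0.4, -0.87, -0.28, 330.05], [-0.92, -0.38, -0.12, -564.5], [-0.0, 0.3, -0.95, 374.04], [0.0, 0.0, 0.0, 1.0]] [[332.0, 0.0, 326.0], [0.0, 332.0, 200.0], [0.0, 0.0, 1.0]]
```

Four checks agree on the gauge: origin at about (500, 69), yaw about -0.018, ridge spacing 118 mm, and edge at -50 mm. The ball is at (545.3, -204.7, 31) from two views. I'll turn the tool to yaw -0.018 so the fingers close along gauge y, and go over the ball.

```bash
python3 -m creep '[{"dx":0.07,"dy":0.1,"dz":0,"rz":-0.014,"grip":-1},{"dx":0.14,"dy":0.2,"rz":-0.028,"grip":-1},{"dx":0.21,"dy":0.3,"rz":-0.042,"grip":-1},{"dx":0.28,"dy":0.4,"rz":-0.056,"grip":-1},{"dx":0.35,"dy":0.49,"rz":-0.0686,"grip":-1}]'
python3 -m creep '[{"dx":0.08,"dy":0.11,"dz":-0.03,"grip":-1},{"dx":0.16,"dy":0.22,"dz":-0.06,"grip":-1},{"dx":0.25,"dy":0.34,"dz":-0.1,"grip":-1},{"dx":0.32,"dy":0.43,"dz":-0.14,"grip":-1},{"dx":0.361,"dy":0.487,"dz":-0.18,"grip":-1}]'
python3 - <<'E'
from h import *
c=get_calibration("wrist");im=get_image("wrist");save("w1",im);s=ctrl.read_state();print(s["clock"],s["eef_pos"],s["tool_rot"],s["width"])
print("expected ball px",proj(c,[545.3,-204.7,30]),"tcp px",proj(c,s["eef_pos"]))
E
```

```text
0.15 [ 260.64318141 -594.97813281  230.59347844] [-3.14018111e+00  1.07326480e-05  4.12828569e-01] 85.2266686331633
expected ball px [ -28.52134419 -428.51765611] tcp px [327.15960913 261.1016246 ]$[0]: bad value
$[0]: bad value
```

View pics/w1.png

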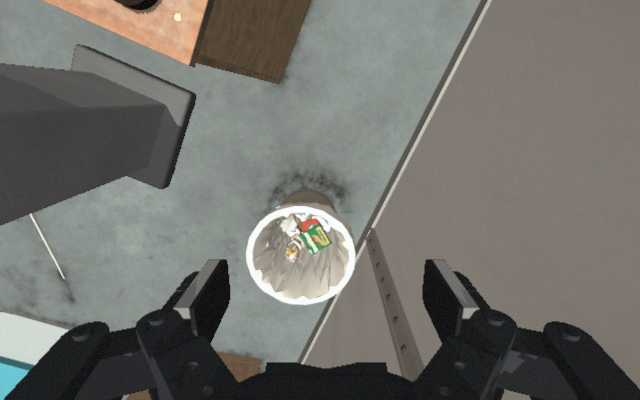

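The picture shows only the start view (floor and bin), because the move was refused. Every field may be needed in each row.

```bash
python3 -m creep '[{"dx":0.07,"dy":0.1,"dz":0,"rx":0,"ry":0,"rz":-0.014,"grip":-1},{"dx":0.14,"dy":0.2,"dz":0,"rx":0,"ry":0,"rz":-0.028,"grip":-1},{"dx":0.21,"dy":0.3,"dz":0,"rx":0,"ry":0,"rz":-0.042,"grip":-1},{"dx":0.28,"dy":0.4,"dz":0,"rx":0,"ry":0,"rz":-0.056,"grip":-1},{"dx":0.35,"dy":0.49,"dz":0,"rx":0,"ry":0,"rz":-0.0686,"grip":-1}]'
```

```text
clock: 0.78
eef_pos: [401.6, -397.7, 231.2]
tool_rot: [-3.141, 0.0, -0.021]
force: [1.2, -0.3, 0.4]
width: 85.8
gripper_force: 0.0
```

```bash
python3 -m creep '[{"dx":0.08,"dy":0.11,"dz":-0.03,"rx":0,"ry":0,"rz":0,"grip":-1},{"dx":0.16,"dy":0.22,"dz":-0.06,"rx":0,"ry":0,"rz":0,"grip":-1},{"dx":0.25,"dy":0.34,"dz":-0.09,"rx":0,"ry":0,"rz":0,"grip":-1},{"dx":0.32,"dy":0.43,"dz":-0.12,"rx":0,"ry":0,"rz":0,"grip":-1},{"dx":0.36,"dy":0.485,"dz":-0.15,"rx":0,"ry":0,"rz":0,"grip":-1}]'
python3 - <<'E'
from h import *
c=get_calibration("wrist");im=get_image("wrist");save("w2",im);s=ctrl.read_state();print(s["clock"],s["eef_pos"],s["tool_rot"],s["width"])
print("expected ball px",proj(c,[545.3,-204.7,30]),"tcp px",proj(c,s["eef_pos"]))
h=cv2.cvtColor(im,cv2.COLOR_RGB2HSV);m=((h[:,:,1]<60)&(h[:,:,2]>130)).astype(np.uint8)
n,l,st,cc=cv2.connectedComponentsWithStats(m)
for i in range(1,n):
    if st[i,4]>150:print(st[i],cc[i],onz(c,*cc[i],30))
E
```

```text
clock: 1.4
eef_pos: [546.4, -202.2, 170.6]
tool_rot: [-3.14, -0.0, -0.015]
force: [0.3, 0.1, 0.3]
width: 85.6
gripper_force: 0.0
1.45 [ 547.62289042 -198.36809533  168.9801292 ] [-3.13718381e+00  5.62499344e-04 -1.08393522e-02] 85.30500118605002
expected ball px [329.3650538  186.39612159] tcp px [318.41804953 256.91391791]
[ 331    9   65   72 3672] [362.91067538  45.01579521] [ 659.28732362 -232.24192149   30.        ]
[ 492   14   91   83 3636] [538.94526953  54.83443344] [ 650.12622677 -370.8558494    30.        ]
[ 309  167   42   41 1360] [329.20514706 186.70882353] [ 545.01557539 -204.55517148   30.        ]
[    0   183   192   132 16467] [ 92.91212728 238.3921783 ] [498.27561233  16.13618182  30.        ]
[522 314  22  18 207] [531.09178744 324.00483092] [ 398.1185046  -407.38391949   30.        ]
[   0  317  140   12 1315] [ 66.90798479 321.61673004] [407.04978371  63.23796333  30.        ]
[ 261  324  112   34 1217] [308.82990961 340.09285127] [ 381.28985247 -181.58308408   30.        ]
```

View pics/w2.png

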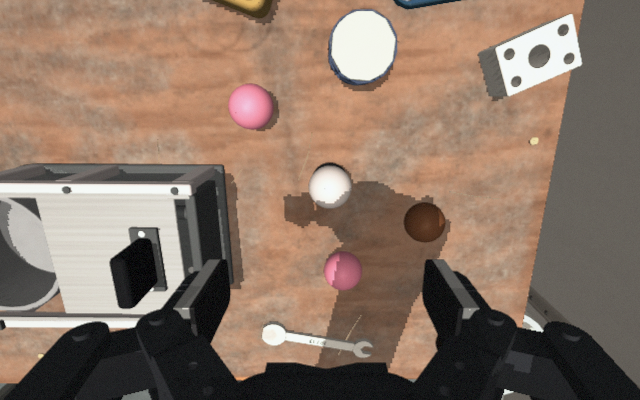

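The wrist view confirms the white ball at px (329,187), which gives (545.0, -204.6). It is clear of the pink balls at (251,106) and (342,271) and the brown one at (424,222). Descending.

```bash
python3 -m creep '[{"dx":0,"dy":0,"dz":-0.05,"rx":0,"ry":0,"rz":0,"grip":-1},{"dx":0,"dy":0,"dz":-0.12,"rx":0,"ry":0,"rz":0,"grip":-1},{"dx":0,"dy":0,"dz":-0.2,"rx":0,"ry":0,"rz":0,"grip":-1},{"dx":0,"dy":0,"dz":-0.26,"rx":0,"ry":0,"rz":0,"grip":-1},{"dx":0,"dy":0,"dz":-0.28,"rx":0,"ry":0,"rz":0,"grip":-1}]'
```

```text
clock: 2.08
eef_pos: [543.5, -205.3, 57.8]
tool_rot: [-3.141, 0.003, -0.019]
force: [1.1, 0.1, 1.2]
width: 85.2
gripper_force: 0.0
```

```bash
python3 -m creep '[{"dx":0,"dy":0,"dz":-0.04,"rx":0,"ry":0,"rz":0,"grip":-1},{"dx":0,"dy":0,"dz":-0.07,"rx":0,"ry":0,"rz":0,"grip":-1},{"dx":0,"dy":0,"dz":-0.095,"rx":0,"ry":0,"rz":0,"grip":-1},{"dx":0,"dy":0,"dz":-0.1,"rx":0,"ry":0,"rz":0,"grip":-1},{"dx":0,"dy":0,"dz":-0.1,"rx":0,"ry":0,"rz":0,"grip":-0.2}]'
python3 -m creep '[{"dx":0,"dy":0,"dz":0,"rx":0,"ry":0,"rz":0,"grip":0},{"dx":0,"dy":0,"dz":0,"rx":0,"ry":0,"rz":0,"grip":0.1},{"dx":0,"dy":0,"dz":0,"rx":0,"ry":0,"rz":0,"grip":0.25},{"dx":0,"dy":0,"dz":0,"rx":0,"ry":0,"rz":0,"grip":0.4},{"dx":0,"dy":0,"dz":0,"rx":0,"ry":0,"rz":0,"grip":0.4}]'
```

```text
clock: 2.7
eef_pos: [544.9, -205.5, 19.4]
tool_rot: [3.142, -0.0, -0.018]
force: [0.3, 0.1, -0.3]
width: 70.1
gripper_force: 0.0
clock: 3.32
eef_pos: [545.1, -205.6, 19.9]
tool_rot: [3.141, -0.001, -0.018]
force: [-1.3, 0.5, 5.4]
width: 35.1
gripper_force: 59.3
```

```bash
python3 -m creep '[{"dx":0,"dy":0,"dz":0.01,"rx":0,"ry":0,"rz":0,"grip":0.4},{"dx":0,"dy":0,"dz":0.03,"rx":0,"ry":0,"rz":0,"grip":0.4},{"dx":0,"dy":0,"dz":0.06,"rx":0,"ry":0,"rz":0,"grip":0.4},{"dx":0,"dy":0,"dz":0.1,"rx":0,"ry":0,"rz":0,"grip":0.4},{"dx":0,"dy":0,"dz":0.12,"rx":0,"ry":0,"rz":0,"grip":0.4}]'
python3 - <<'E'
from h import *
c=get_calibration("wrist");im=get_image("wrist");s=ctrl.read_state();print(s["eef_pos"],s["width"],s["gripper_force"],s["force"])
cs=get_calibration("scene");S=get_image("scene");u,v=proj(cs,s["eef_pos"]).astype(int);print(u,v,proj(cs,s["eef_pos"]+[0,0,11]))
a=cv2.resize(im[100:400,170:490],(480,450));b=cv2.resize(S[v-45:v+45,u-32:u+32],(320,450))
save("w3",np.hstack([a,b]))
E
```

```text
clock: 3.95
eef_pos: [545.5, -205.7, 69.0]
tool_rot: [3.141, -0.002, -0.018]
force: [-0.1, -0.7, -0.3]
width: 35.0
gripper_force: 59.8
[ 545.84706877 -205.82746011   69.51708645] 35.21782947529198 59.78847563266754 [ 0.60000073 -0.08423367 -0.3008363 ]
340 177 [340.39945833 174.26161143]
```

View pics/w3.png

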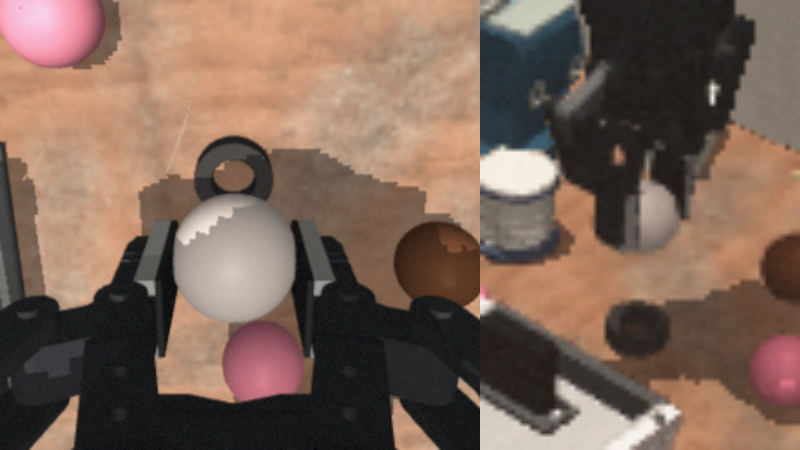

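The left part shows the ball gripped between the pads (crop centre 235,258) with the empty ring behind it. On the right, the scene view puts the ball centre near (343,175), as expected for TCP + 11 mm. Next I lift and carry.

```bash
python3 -m creep '[{"dx":0,"dy":0,"dz":0.05,"rx":0,"ry":0,"rz":0,"grip":0.4},{"dx":0,"dy":0,"dz":0.12,"rx":0,"ry":0,"rz":0,"grip":0.4},{"dx":0,"dy":0,"dz":0.19,"rx":0,"ry":0,"rz":0,"grip":0.4},{"dx":0,"dy":0.01,"dz":0.22,"rx":0,"ry":0,"rz":0,"grip":0.4},{"dx":-0.01,"dy":0.05,"dz":0.22,"rx":0,"ry":0,"rz":0,"grip":0.4}]'
python3 -m creep '[{"dx":-0.02,"dy":0.1,"dz":0,"rx":0,"ry":0,"rz":0,"grip":0.4},{"dx":-0.035,"dy":0.22,"dz":0,"rx":0,"ry":0,"rz":0,"grip":0.4},{"dx":-0.055,"dy":0.34,"dz":0,"rx":0,"ry":0,"rz":0,"grip":0.4},{"dx":-0.075,"dy":0.46,"dz":0,"rx":0,"ry":0,"rz":0,"grip":0.4},{"dx":-0.095,"dy":0.56,"dz":0,"rx":0,"ry":0,"rz":0,"grip":0.4}]'
python3 -m creep '[{"dx":-0.004,"dy":0.05,"dz":0,"rx":0,"ry":0,"rz":0,"grip":0.4},{"dx":-0.007,"dy":0.075,"dz":0,"rx":0,"ry":0,"rz":0,"grip":0.4},{"dx":-0.007,"dy":0.076,"dz":0,"rx":0,"ry":0,"rz":0,"grip":0.4},{"dx":-0.007,"dy":0.076,"dz":0,"rx":0,"ry":0,"rz":0,"grip":0.4},{"dx":-0.007,"dy":0.076,"dz":0,"rx":0,"ry":0,"rz":0,"grip":0.4}]'
python3 - <<'E'
from h import *
s=ctrl.read_state();cs=get_calibration("scene");S=get_image("scene");print(s["eef_pos"],proj(cs,s["eef_pos"]),proj(cs,[500,69,66]))
save("s4",cv2.resize(S[130:290,200:400],None,fx=3.75,fy=3.75,interpolation=cv2.INTER_CUBIC))
E
```

```text
clock: 4.68
eef_pos: [541.0, -185.6, 155.5]
tool_rot: [3.141, -0.001, -0.02]
force: [-0.0, 0.4, -0.7]
width: 35.3
gripper_force: 59.9
clock: 5.3
eef_pos: [500.5, 41.9, 153.9]
tool_rot: [-3.141, 0.003, -0.016]
force: [0.5, -0.7, -0.9]
width: 34.9
gripper_force: 59.9
clock: 5.92
eef_pos: [500.1, 67.8, 155.2]
tool_rot: [3.141, 0.0, -0.02]
force: [-0.1, 0.2, -0.4]
width: 35.0
gripper_force: 59.9
[500.07899542  67.81376278 155.24292835] [272.59990073 207.83410414] [274.39465797 240.92023131]
```

View pics/s4.png

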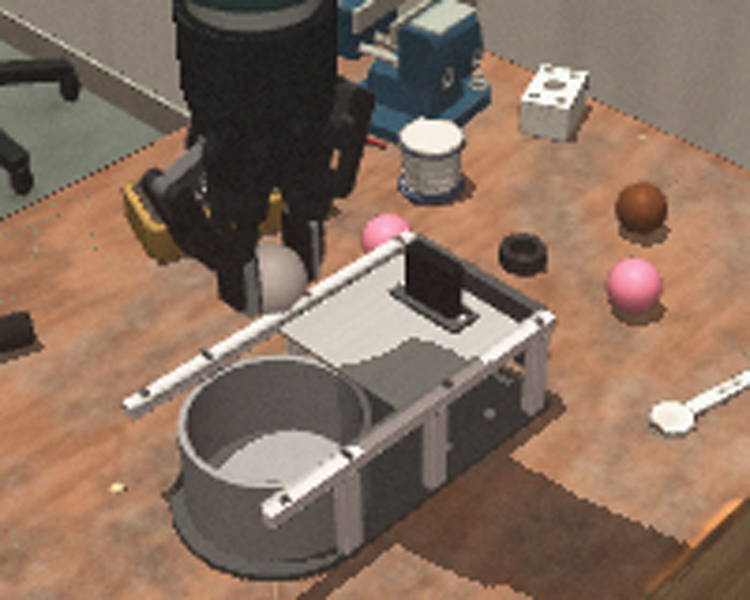

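The ball hangs at crop (283,275) over the pot mouth, whose centre is at crop (277,421). The shutter is parked. I lower it slowly in stages and watch the force.

```bash
python3 -m creep '[{"dx":0,"dy":0,"dz":-0.04,"rx":0,"ry":0,"rz":0,"grip":0.4},{"dx":0,"dy":0,"dz":-0.09,"rx":0,"ry":0,"rz":0,"grip":0.4},{"dx":0,"dy":0,"dz":-0.14,"rx":0,"ry":0,"rz":0,"grip":0.4},{"dx":0,"dy":0,"dz":-0.19,"rx":0,"ry":0,"rz":0,"grip":0.4},{"dx":0,"dy":0,"dz":-0.22,"rx":0,"ry":0,"rz":0,"grip":0.4}]'
python3 -m creep '[{"dx":0,"dy":0,"dz":-0.02,"rx":0,"ry":0,"rz":0,"grip":0.4},{"dx":0,"dy":0,"dz":-0.045,"rx":0,"ry":0,"rz":0,"grip":0.4},{"dx":0,"dy":0,"dz":-0.07,"rx":0,"ry":0,"rz":0,"grip":0.4},{"dx":0,"dy":0,"dz":-0.085,"rx":0,"ry":0,"rz":0,"grip":0.4},{"dx":0,"dy":0,"dz":-0.09,"rx":0,"ry":0,"rz":0,"grip":0.4}]'
```

```text
clock: 6.6
eef_pos: [499.8, 68.4, 66.5]
tool_rot: [3.141, 0.001, -0.019]
force: [0.4, -0.6, -0.7]
width: 34.7
gripper_force: 59.9
clock: 7.22
eef_pos: [499.8, 69.0, 30.9]
tool_rot: [3.142, 0.0, -0.018]
force: [-0.5, 0.5, -1.1]
width: 34.9
gripper_force: 59.9
```

```bash
python3 -m creep '[{"dx":0,"dy":0,"dz":-0.006,"rx":0,"ry":0,"rz":0,"grip":0.4},{"dx":0,"dy":0,"dz":-0.013,"rx":0,"ry":0,"rz":0,"grip":0.4},{"dx":0,"dy":0,"dz":-0.02,"rx":0,"ry":0,"rz":0,"grip":0.4},{"dx":0,"dy":0,"dz":-0.025,"rx":0,"ry":0,"rz":0,"grip":0.4},{"dx":0,"dy":0,"dz":-0.025,"rx":0,"ry":0,"rz":0,"grip":0.4}]'
python3 - <<'E'
from h import *
S=get_image("scene");c=get_calibration("scene");print(proj(c,[500,69,27]),proj(c,[500,69,32]))
c=get_calibration("wrist");im=get_image("wrist");print(proj(c,[500,69,27]))
save("s5",np.hstack([cv2.resize(S[215:285,240:310],(400,400),interpolation=cv2.INTER_CUBIC),cv2.resize(im[130:400,160:480],(400,337))[:400] if 0 else cv2.resize(im[130:400,190:460],(400,400))]))
E
```

```text
clock: 7.85
eef_pos: [500.8, 70.1, 21.9]
tool_rot: [-3.14, -0.002, -0.017]
force: [-0.5, 3.9, 5.0]
width: 34.7
gripper_force: 61.6
[275.27441702 254.00110157] [275.16424814 252.36303391]
[328.91305768 267.46435637]
```

View pics/s5.png

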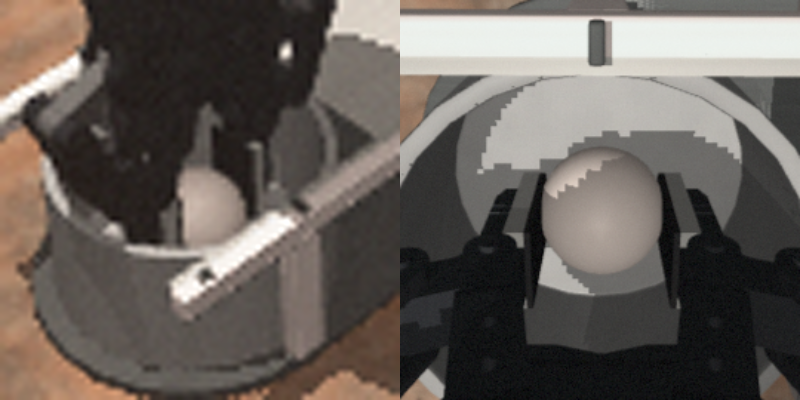

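The ball is well inside the pot: the scene crop top edge gives centre z ≈ 30 mm, about 3 mm above rest. The force of (3.9 y, 5 z) N suggests a finger linkage brushes the shutter edge or rim on the -y side. I back off slightly and check before letting go.

```bash
python3 -m creep '[{"dx":0,"dy":0.003,"dz":0.002,"rx":0,"ry":0,"rz":0,"grip":0.4},{"dx":0,"dy":0.003,"dz":0.002,"rx":0,"ry":0,"rz":0,"grip":0.4},{"dx":0,"dy":0.003,"dz":0.002,"rx":0,"ry":0,"rz":0,"grip":0.4},{"dx":0,"dy":0.003,"dz":0.002,"rx":0,"ry":0,"rz":0,"grip":0.4},{"dx":0,"dy":0.003,"dz":0.002,"rx":0,"ry":0,"rz":0,"grip":0.4}]'
```

```text
clock: 8.57
eef_pos: [499.9, 70.2, 22.1]
tool_rot: [3.142, 0.0, -0.018]
force: [0.2, 1.9, 0.9]
width: 34.9
gripper_force: 61.7
```

```bash
python3 -m creep '[{"dx":0,"dy":0.003,"dz":0,"rx":0,"ry":0,"rz":0,"grip":0.2},{"dx":0,"dy":0.003,"dz":0,"rx":0,"ry":0,"rz":0,"grip":0.15},{"dx":0,"dy":0.003,"dz":0,"rx":0,"ry":0,"rz":0,"grip":0.12},{"dx":0,"dy":0.003,"dz":0,"rx":0,"ry":0,"rz":0,"grip":0.1},{"dx":0,"dy":0.003,"dz":0,"rx":0,"ry":0,"rz":0,"grip":0.08}]'
```

```text
clock: 9.2
eef_pos: [500.0, 72.0, 22.2]
tool_rot: [-3.141, -0.0, -0.018]
force: [0.7, 3.3, 1.2]
width: 39.0
gripper_force: 0.0
```

```bash
python3 -m creep '[{"dx":0,"dy":0.002,"dz":0,"rx":0,"ry":0,"rz":0,"grip":0.05},{"dx":0,"dy":0.002,"dz":0,"rx":0,"ry":0,"rz":0,"grip":0.03},{"dx":0,"dy":0.002,"dz":0,"rx":0,"ry":0,"rz":0,"grip":0.01},{"dx":0,"dy":0.002,"dz":0,"rx":0,"ry":0,"rz":0,"grip":0},{"dx":0,"dy":0.002,"dz":0,"rx":0,"ry":0,"rz":0,"grip":0}]'
python3 - <<'E'
from h import *
c=get_calibration("wrist");im=get_image("wrist")
for z in(27,31):print(proj(c,[500,71,z]))
# smooth blob of ball: edge extents around centre column/row
g=cv2.cvtColor(im,cv2.COLOR_RGB2GRAY);h=cv2.cvtColor(im,cv2.COLOR_RGB2HSV)
print("row270",g[270,270:390:3].tolist());print("sat",h[270,270:390:3,1].tolist());print("col328",g[200:340:4,328].tolist())
E
```

```text
clock: 9.82
eef_pos: [500.4, 71.8, 22.6]
tool_rot: [3.141, -0.001, -0.019]
force: [-0.3, 2.5, 6.0]
width: 42.7
gripper_force: 0.6
[328.14308151 265.82695363]
[328.19198958 270.10584289]
row270 [23, 12, 15, 3, 112, 104, 115, 126, 132, 139, 145, 144, 147, 151, 152, 156, 160, 162, 165, 165, 162, 158, 155, 154, 152, 151, 145, 142, 138, 132, 124, 118, 106, 106, 19, 16, 9, 18, 34, 72]
sat [43, 39, 16, 64, 7, 12, 27, 25, 29, 29, 30, 32, 32, 29, 29, 31, 30, 30, 29, 25, 30, 31, 27, 30, 27, 32, 30, 27, 28, 29, 33, 30, 25, 14, 51, 15, 118, 49, 15, 10]
col328 [183, 186, 183, 185, 184, 184, 109, 97, 108, 111, 121, 128, 135, 139, 143, 150, 156, 160, 164, 171, 168, 164, 163, 161, 154, 154, 147, 133, 109, 105, 107, 107, 75, 61, 63]
```

```bash
python3 -m creep '[{"dx":0,"dy":0,"dz":0.004,"rx":0,"ry":0,"rz":0,"grip":0},{"dx":0,"dy":0,"dz":0.008,"rx":0,"ry":0,"rz":0,"grip":0},{"dx":0,"dy":0,"dz":0.012,"rx":0,"ry":0,"rz":0,"grip":0},{"dx":0,"dy":0,"dz":0.018,"rx":0,"ry":0,"rz":0,"grip":0},{"dx":0,"dy":0,"dz":0.025,"rx":0,"ry":0,"rz":0,"grip":0}]'
python3 - <<'E'
from h import *
c=get_calibration("wrist");im=get_image("wrist")
h=cv2.cvtColor(im,cv2.COLOR_RGB2HSV);g=h[:,:,2]
for z in(27,31,40):print(z,proj(c,[500,71,z]))
r=h[230:330,280:380]
m=((r[:,:,1]>20)&(r[:,:,1]<50)&(r[:,:,2]>95)).astype(np.uint8);m=cv2.morphologyEx(m,cv2.MORPH_OPEN,np.ones((5,5)))
n,l,st,cc=cv2.connectedComponentsWithStats(m);print([(st[i].tolist(),cc[i]+[280,230]) for i in range(1,n) if st[i,4]>300])
print(ctrl.read_state()["force"])
E
```

```text
clock: 10.5
eef_pos: [499.9, 72.1, 32.2]
tool_rot: [3.141, 0.0, -0.018]
force: [0.3, -0.1, -0.1]
width: 42.6
gripper_force: 0.0
27 [328.68092934 255.52375214]
31 [328.73860096 259.32613605]
40 [328.87893256 268.57842556]
[([9, 0, 76, 67, 4290], array([326.58717949, 260.57622378]))]
[-0.41751615  0.94833892  0.4223505 ]
```

The ball's image shrank as the gripper rose, so it stayed on the floor and the contact forces are gone. Next I go up and over to the grip.

```bash
python3 -m creep '[{"dx":0,"dy":0,"dz":0.05,"rx":0,"ry":0,"rz":0,"grip":0},{"dx":0,"dy":0,"dz":0.11,"rx":0,"ry":0,"rz":0,"grip":0},{"dx":0,"dy":0,"dz":0.18,"rx":0,"ry":0,"rz":0,"grip":0},{"dx":0,"dy":0,"dz":0.25,"rx":0,"ry":0,"rz":0,"grip":-0.5},{"dx":0,"dy":0,"dz":0.3,"rx":0,"ry":0,"rz":0,"grip":-0.5}]'
python3 -m creep '[{"dx":0,"dy":-0.07,"dz":0.03,"rx":0,"ry":0,"rz":0,"grip":-0.5},{"dx":0,"dy":-0.16,"dz":0.05,"rx":0,"ry":0,"rz":0,"grip":-0.5},{"dx":-0.005,"dy":-0.26,"dz":0.05,"rx":0,"ry":0,"rz":0,"grip":-0.5},{"dx":-0.006,"dy":-0.32,"dz":0.05,"rx":0,"ry":0,"rz":0,"grip":-0.5},{"dx":-0.006,"dy":-0.3325,"dz":0.05,"rx":0,"ry":0,"rz":0,"grip":-0.5}]'
python3 - <<'E'
from h import *
c=get_calibration("wrist");im=get_image("wrist");s=ctrl.read_state();print(s["clock"],s["eef_pos"],s["width"])
print("grip top exp",[proj(c,[x,y,111]).round(1).tolist() for x,y in((477.6,-54.4),(517.6,-55.1),(477.5,-66.4),(517.5,-67.1))],"tcp",proj(c,s["eef_pos"]),proj(c,[497.7,-60.8,111]))
cv2.imwrite("pics/w6.png",im[:,:,::-1])
E
```

```text
clock: 11.18
eef_pos: [500.2, 72.2, 153.4]
tool_rot: [-3.141, -0.001, -0.018]
force: [-0.0, 0.9, 0.3]
width: 64.2
gripper_force: 0.0
clock: 11.8
eef_pos: [497.3, -62.6, 172.3]
tool_rot: [3.141, -0.0, -0.022]
force: [-0.1, 0.3, 0.4]
width: 64.0
gripper_force: 0.0
11.85 [497.42869462 -61.83979614 172.16859673] 64.15999621671452
grip top exp [[314.8, 244.1], [314.0, 186.7], [332.6, 243.9], [332.8, 186.5]] tcp [324.90577673 260.39237929] [323.62601211 215.8673496 ]
```

View pics/w6.png

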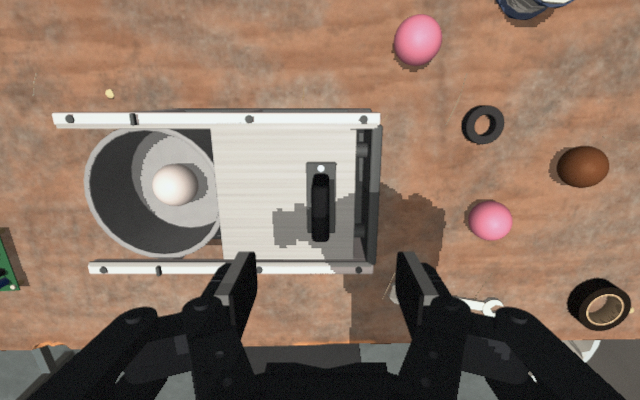

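The ball sits on the pot floor at (174,185). The shutter is parked. The grip top is at about (320,207), midway between the fingers. I descend around it, then close.

```bash
python3 -m creep '[{"dx":0,"dy":0.002,"dz":-0.05,"rx":0,"ry":0,"rz":0,"grip":-0.5},{"dx":0,"dy":0.002,"dz":-0.1,"rx":0,"ry":0,"rz":0,"grip":-0.5},{"dx":0,"dy":0.002,"dz":-0.16,"rx":0,"ry":0,"rz":0,"grip":-0.5},{"dx":0,"dy":0.002,"dz":-0.2,"rx":0,"ry":0,"rz":0,"grip":-0.5},{"dx":0,"dy":0.002,"dz":-0.215,"rx":0,"ry":0,"rz":0,"grip":-0.5}]'
python3 -m creep '[{"dx":0,"dy":0,"dz":0,"rx":0,"ry":0,"rz":0,"grip":-0.2},{"dx":0,"dy":0,"dz":0,"rx":0,"ry":0,"rz":0,"grip":0.2},{"dx":0,"dy":0,"dz":0,"rx":0,"ry":0,"rz":0,"grip":0.5},{"dx":0,"dy":0,"dz":0,"rx":0,"ry":0,"rz":0,"grip":0.6},{"dx":0,"dy":0,"dz":0,"rx":0,"ry":0,"rz":0,"grip":0.7}]'
python3 -m creep '[{"dx":0,"dy":0,"dz":0,"rx":0,"ry":0,"rz":0,"grip":0.8},{"dx":0,"dy":0,"dz":0,"rx":0,"ry":0,"rz":0,"grip":0.9},{"dx":0,"dy":0,"dz":0,"rx":0,"ry":0,"rz":0,"grip":1},{"dx":0,"dy":0,"dz":0,"rx":0,"ry":0,"rz":0,"grip":1},{"dx":0,"dy":0,"dz":0,"rx":0,"ry":0,"rz":0,"grip":1}]'
```

```text
clock: 12.48
eef_pos: [497.1, -58.3, 85.2]
tool_rot: [-3.141, 0.002, -0.016]
force: [0.1, -0.7, -0.4]
width: 64.4
gripper_force: 0.0
clock: 13.1
eef_pos: [497.8, -59.2, 86.4]
tool_rot: [-3.141, -0.0, -0.018]
force: [0.1, 2.9, 2.3]
width: 12.9
gripper_force: 1.4
clock: 13.72
eef_pos: [497.8, -58.8, 86.5]
tool_rot: [-3.14, -0.0, -0.018]
force: [-0.4, 4.8, 5.1]
width: 11.0
gripper_force: 58.7
```

Gripped at 11 mm with 59 N. The tool reads y = -58.8 with the shutter against its stop. I push about 50 mm along +y.

```bash
python3 -m creep '[{"dx":0,"dy":0.015,"dz":0,"rx":0,"ry":0,"rz":0,"grip":1},{"dx":0,"dy":0.03,"dz":0,"rx":0,"ry":0,"rz":0,"grip":1},{"dx":0.001,"dy":0.045,"dz":0,"rx":0,"ry":0,"rz":0,"grip":1},{"dx":0.001,"dy":0.06,"dz":0,"rx":0,"ry":0,"rz":0,"grip":1},{"dx":0.001,"dy":0.075,"dz":0,"rx":0,"ry":0,"rz":0,"grip":1}]'
python3 -m creep '[{"dx":0,"dy":0.015,"dz":0,"rx":0,"ry":0,"rz":0,"grip":1},{"dx":0,"dy":0.03,"dz":0,"rx":0,"ry":0,"rz":0,"grip":1},{"dx":0.001,"dy":0.045,"dz":0,"rx":0,"ry":0,"rz":0,"grip":1},{"dx":0.001,"dy":0.053,"dz":0,"rx":0,"ry":0,"rz":0,"grip":1},{"dx":0.001,"dy":0.053,"dz":0,"rx":0,"ry":0,"rz":0,"grip":1}]'
python3 - <<'E'
from h import *
for n in("top",):
    im=get_image(n);save("t7",cv2.resize(im[160:240,210:330],None,fx=6,fy=6,interpolation=cv2.INTER_CUBIC))
im=get_image("wrist");save("w7",im);c=get_calibration("wrist");s=ctrl.read_state();print(s["clock"],s["eef_pos"],s["width"],s["gripper_force"],s["force"],s["qd"].round(3))
g=cv2.cvtColor(im,cv2.COLOR_RGB2GRAY)
# sample along gauge axis lines on the shutter plane z=71 (x offsets) : brightness vs gauge y
R=np.array([-np.sin(-.018),np.cos(-.018)]);X=np.array([np.cos(-.018),np.sin(-.018)])
for gx in(30,40,45):
    ys=np.arange(-30,40,2);print(gx,[int(g[int(q[1]),int(q[0])]) for y in ys for q in[proj(c,[*(np.array([500,69.2])+gx*X+y*R),71])] if 0<=q[0]<640 and 0<=q[1]<400])
for gx in(59,):
    ys=np.arange(-10,12,1);print("rail",[int(g[int(q[1]),int(q[0])]) for y in ys for q in[proj(c,[*(np.array([500,69.2])+gx*X+y*R),78])]])
E
```

```text
clock: 14.35
eef_pos: [498.4, -32.3, 86.6]
tool_rot: [3.139, -0.001, -0.02]
force: [-0.1, -5.3, 5.2]
width: 10.9
gripper_force: 58.9
clock: 14.98
eef_pos: [498.9, -11.6, 86.5]
tool_rot: [3.138, -0.002, -0.02]
force: [0.1, -6.4, 6.2]
width: 10.7
gripper_force: 59.0
15.075 [498.85978087 -11.85510131  86.54971733] 11.026355919259135 58.95764708518982 [-0.64998039 -6.49459964  6.22157236] [ 0.001 -0.     0.001 -0.001  0.001  0.002  0.002]
30 [228, 226, 227, 227, 227, 227, 227, 226, 228, 225, 226, 226, 226, 226, 226, 209, 210, 207, 211, 124, 122, 121, 96, 58, 58, 56, 59, 61, 58, 58, 60, 57, 60, 58, 57]
40 [227, 228, 227, 227, 228, 228, 228, 226, 227, 227, 227, 228, 226, 228, 227, 208, 121, 124, 120, 120, 67, 63, 61, 58, 59, 61, 62, 63, 57, 62, 61, 151, 200, 204, 168]
45 [224, 225, 224, 224, 226, 227, 224, 224, 224, 225, 224, 223, 223, 224, 221, 123, 126, 122, 112, 61, 62, 63, 60, 60, 60, 62, 60, 58, 178, 199, 203, 197, 147, 149, 146]
rail [250, 250, 250, 250, 250, 250, 250, 250, 250, 177, 146, 27, 60, 107, 109, 235, 250, 250, 250, 250, 250, 249]
```

View pics/w7.png

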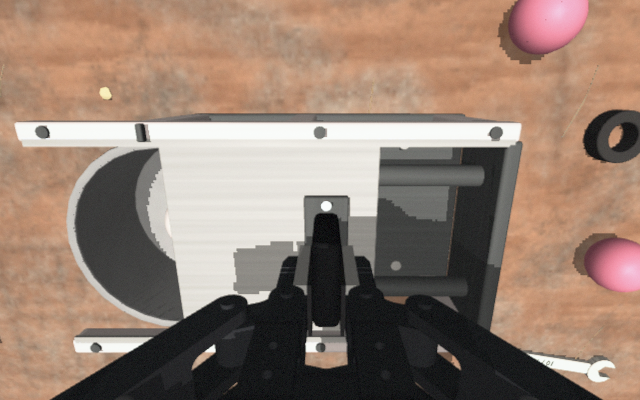

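The wrist view shows the fingers on the grip and the shutter across the pot. The front edge is about 2–3 mm short of the ridge (139,131), matching 47 mm of measured travel, so I add 2.5–3 mm and hold.

```bash
python3 -m creep '[{"dx":0,"dy":0.003,"dz":0,"rx":0,"ry":0,"rz":0,"grip":1},{"dx":0,"dy":0.007,"dz":0,"rx":0,"ry":0,"rz":0,"grip":1},{"dx":0,"dy":0.007,"dz":0,"rx":0,"ry":0,"rz":0,"grip":1},{"dx":0,"dy":0.007,"dz":0,"rx":0,"ry":0,"rz":0,"grip":1},{"dx":0,"dy":0.007,"dz":0,"rx":0,"ry":0,"rz":0,"grip":1}]'
python3 -m creep '[{"dx":0,"dy":0,"dz":0,"rx":0,"ry":0,"rz":0,"grip":1},{"dx":0,"dy":0,"dz":0,"rx":0,"ry":0,"rz":0,"grip":1},{"dx":0,"dy":0,"dz":0,"rx":0,"ry":0,"rz":0,"grip":1},{"dx":0,"dy":0,"dz":0,"rx":0,"ry":0,"rz":0,"grip":1},{"dx":0,"dy":0,"dz":0,"rx":0,"ry":0,"rz":0,"grip":1}]'
python3 - <<'E'
from h import *
im=get_image("wrist");c=get_calibration("wrist");g=cv2.cvtColor(im,cv2.COLOR_RGB2GRAY)
R=np.array([.018,1]);X=np.array([1,-.018]);o=np.array([500,69.2])
f=lambda gx,z,ys:[int(g[int(q[1]),int(q[0])]) for y in ys for q in[proj(c,[*(o+gx*X+y*R),z])]]
ys=np.arange(-8,9)
print(f(40,71,ys),f(45,71,ys),"rail",f(59,78,ys))
s=ctrl.read_state();print(s["eef_pos"],s["force"],s["gripper_force"])
E
```

```text
clock: 15.7
eef_pos: [499.0, -9.3, 86.6]
tool_rot: [3.138, -0.002, -0.021]
force: [0.1, -6.4, 5.1]
width: 10.9
gripper_force: 59.0
clock: 16.32
eef_pos: [498.9, -9.2, 86.6]
tool_rot: [3.138, -0.002, -0.021]
force: [0.9, -6.9, 6.4]
width: 10.7
gripper_force: 59.0
[227, 228, 228, 228, 228, 228, 229, 228, 227, 223, 143, 124, 123, 123, 124, 123, 123] [225, 225, 225, 224, 225, 225, 226, 224, 224, 225, 149, 125, 124, 128, 125, 103, 64] rail [250, 250, 250, 250, 250, 250, 251, 178, 155, 31, 81, 115, 113, 223, 250, 250, 250]
[498.91150725  -9.26461886  86.55087524] [ 0.05732519 -5.57823997  5.76599283] 58.95960867404938
```

The edge (at +1.7 mm) lines up with the ridge centre (about +2 mm). Travel is about 49.6 mm and the spring force of 6–7 N fits half travel. Handing in.

```bash
python3 -c "
from cell import ctrl
print(ctrl.finish_job())"
```

```text
the job is handed in; nothing more can be done
None
```

I handed the job in at about 16 s, with the ball let go at the pot's floor and the gripper still holding the shutter at about 49.6 mm travel against a 6–7 N spring; no verdict came back, and I saw no contact with the reel, tape or block.

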